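# Mirror the walk-gear row onto the other acrylic tier

## Task

Move the four things on the cork coasters (bowl, brush, ball, tag ring) over to the empty acrylic tier in reverse order, so that the one at the left end of the old row ends on the seat at the right end of the new row, and so on. Centre each over its own dark round seat, upright and flat (the ball in the seat), with the brush on its bristles and lying front to back, and the ring's band (not its tag) round the seat. Set the ceramic bowl down gently and do not drop it.

Things in the scene. Friction and masses are not known exactly. Their poses are not given: they have to be found in the camera images.
- bowl: Small speckled-grey ceramic bowl, outside diameter 64 at the rim, 36 high, wall 4, open upward, nearly straight sides (60 across at 8 up), flat foot of 46 diameter. Origin at the centre of the underside, z up. About 130 g.
- brush: Red plastic palm brush standing on its black bristles: red back 84 long (x), 34 wide (y), from 18 to 38 above the underside; bristle block 68 x 28 below it. Origin at the centre of the underside, z up. Starts with its length within 25 degrees of front-to-back. About 70 g.
- ball_center (a point): Centre of the green rubber ball, diameter 50, about 60 g; it starts seated on the hole of its ring coaster. (Orientation means nothing.)
- tagring: Steel tag ring lying flat: a band 14 high, outside diameter 48, inside 38, with a flat round tag (diameter 24, 3 thick) fixed low on its +x side, reaching 47.5 from the centre. Origin at the centre of the band's underside, z up. The tag starts pointing away from the robot within 30 degrees. About 70 g.
- old_tier: The tier to empty: fixed clear acrylic shelf with grey edges, 90 deep (x), 470 wide (y), shelf top 30 above its origin, end cheeks 46 high; four cork coasters in a row on it at about y = -162, -54, 54, 162. Origin at its centre on the console top; x front to back, y along the row to the robot's left; yaw within 5 degrees; either tier may be the nearer.
- new_tier: The empty tier: same shelf and size as the old one (top 30 above origin), with four dark round seats (holes 31 wide) at x = 0, y = -162, -54, 54, 162 and a steel clip mid front rim (48 high). The ball sits with its centre 19.6 above the shelf top; the rest stand flat over a seat. Origin and axes as the old tier.
- bowl_coaster: Round cork coaster, diameter 78, 6 thick, fixed on the old tier; the bowl starts on it. Origin at the underside's centre. It stays put and so keeps the bowl's old place in the row.
- brush_coaster: Oblong cork coaster 88 (x) x 50 (y), 6 thick, fixed on the old tier; the brush starts on it. Origin at the underside's centre.
- ball_coaster: Ring-shaped cork coaster, outside diameter 66, hole 30, 6 thick, fixed on the old tier; the ball starts on it. Origin at the underside's centre.
- ring_coaster: Square cork coaster 72 x 72, 6 thick, fixed on the old tier; the tag ring starts on it. Origin at the underside's centre.

How it is judged:
By the outcome, as a careful person would: the job done as asked, in the order asked, and still so for the second after the job is handed in, with the robot touching nothing.
It also fails if it takes over 88 s, if anything falls off the work surface, if the arm or the gripper's body presses on something with over 40 N, if the wrist force passes 120 N, or if a joint passes its speed limit or range.

## Robot

A 6-joint arm with a two-finger parallel gripper is mounted at the origin on the work surface. World frame = base frame: x ahead of the robot, y to its left, z up, the work surface at z = 0. Lengths are in m, angles in degrees, forces in N, time in s.
With the tool pointing down it reaches from about 0.35 to 0.875 m from the base axis. Payload 4.2 kg.
Tool frame: the origin (TCP) lies midway between the tips of the shut fingers; the grasp point (between the pads) lies 19 mm behind it; y points along the fingers, z is the direction in which the jaws open and shut, and the axes are right-handed (so a half turn about y gives the same grasp; the last joint's range is limited). The gripper opens to 87 mm and grips with 3 to 60 N. Pads are 19 mm wide; open, the fingers measure 117 mm over their backs; the gripper's body (75 mm by 190 mm) begins 51 mm behind the grasp point.
Start: joints at [14.817, 22.042, 0.453, 0, -68.411, -14.817], TCP at [0.625, 0, 0.223] pointing down, gripper open.
Joint ranges: [-179.83, 179.83], [-69.29, 118.12], [-61.27, 80.66], [-181.25, 117.63], [-171.15, -9.14], [-177.46, 177.46]. Speed limits (degrees/s): [159.86, 159.86, 180, 180, 180, 180].

## Interface

Orientations are given as [roll, pitch, yaw] about the fixed x, y, z axes, in that order (R = Rz(yaw) Ry(pitch) Rx(roll)).
In Python, from workcell import env gives the robot as it stands. The module is installed in compiled form; this text tells all that it offers. Calls block until the motion is done:
- env.goto(position, orientation): joint-space move of the TCP to a pose.
- env.move_straight(position, rotation=None, rate=0.15, force_limit=None): straight line of the TCP; rotation=None keeps the orientation; rate is the mean speed in m/s. With force_limit (N) it stops when the force on the tool has changed by that much, and returns True; else False.
- env.set_joints(angles): joint-space move.
- env.gripper_to(opening, grasp_force=None): opening from 0.0 (shut) to 1.0 (fully open); grasp_force is the grip in N (None keeps the last); returns when the fingers have stopped.
- env.dwell(seconds).
- env.inverse_kinematics(position, orientation): joint angles nearest the present ones, or None.
- env.read_state(): the state.
- env.grab_frame(name): name is "scene" or "side" or "wrist"; returns a dict with "image" (480x640x3 uint8, blue, green, red), "fx", "fy", "cx", "cy" (pixels), "D" ([k1, k2, p1, p2, k3] as OpenCV has them; the pictures are not rectified), "position" and "orientation" of the camera in the world. Camera axes: x right, y up, looking along -z (the intrinsics and any distortion apply to the point x, -y, -z); pixel columns grow to the right and rows downward; lengths in m; the calibration is good to about 2 mm. A picture is of the moment at which its call begins. There is no depth.
A pose or a line that the arm cannot do raises env.Unreachable and nothing moves.
- env.close_job(): hands the job in, once; it reports no verdict.
Trained networks look in a picture, given as the dict that the camera call returned (one of the last four; its "shot" number tells which), for a name from the list of things; names that differ only in an ending like _2 or _b are one class to them, and where a whole thing is asked for, a point or a joint stands for the part that bears it (a point fixed in the world has none). Each returns a list of dicts, best first, with "score" (0 to 1); they miss things now and then, are a little off and sometimes report something else, mostly with a low value. They report only what shows in the picture. A call takes as long as a camera call.
- env.search_frame(picture, thing): "xyz" ([x, y, z] in m, in world coordinates, good to about 4 mm: the middle of the surface that is visible of it).
- env.trace(picture, thing): "mask" (480x640 bool, what is visible of it).
The state is a dict: "clock": time; "joint_positions": joint angles; "qvel": joint speeds; "joint_torque": joint torques, N m; "position": TCP position; "tool_rot": TCP orientation; "force": force on the tool from outside, world axes, zero at the start; "wrist_torque": the same for the moment, N m; "opening": opening from 0.0 (shut) to 1.0 (fully open).
Only numpy, scipy, OpenCV 4.12 (cv2) and the standard library are available. Lean on these libraries where they do the work, as an engineer would, in place of code of your own. Each camera call takes 0.05 s, during which the arm holds its last target. There are 200 camera calls.

## Working session

There is one attempt and no reset: what is moved stays moved. The work goes in short steps, each a Python script; the robot and the scene stay as the last script left them, time stands still between calls to the robot, and variables do not carry over. Pictures are saved under pics/ and viewed, about 12 in all and at most 16, crops included, and the job is handed in when it is done.

```bash
mkdir -p pics; python3 - <<'E'
from workcell import env
import cv2
s=env.read_state(); print(s['clock'],s['position'],s['tool_rot'],s['opening'])
for n in ("scene","side","wrist"):
    f=env.grab_frame(n); cv2.imwrite(f'pics/{n}0.png',f['image']); print(n,f['position'],f['orientation'],f['fx'],f['D'])
    for t in "bowl brush ball_center tagring old_tier new_tier bowl_coaster brush_coaster ball_coaster ring_coaster".split():
        print(t,[(round(d['score'],2),[round(float(v),4) for v in d['xyz']]) for d in env.search_frame(f,t)[:2]])
print(env.read_state()['clock'])
E
```

```text
0.0 [6.24399848e-01 2.35084358e-05 2.21424728e-01] [-8.98717102e+01  5.63533856e-03  8.99885423e+01] 0.9972457325983792
scene [ 0.80676182 -0.445329    0.49173459] [50.30985704  0.38135352 29.17830041] 493.82870508503476 [-0.09130741  0.          0.          0.          0.        ]
bowl [(0.77, [0.6226, 0.1591, 0.06])]
brush [(0.58, [0.6506, -0.1597, 0.0736])]
ball_center [(0.92, [0.644, -0.0524, 0.0721])]
tagring [(0.67, [0.6386, 0.0515, 0.0466])]
old_tier [(0.73, [0.6546, -0.1022, 0.029])]
new_tier [(0.66, [0.4407, -0.0668, 0.0322])]
bowl_coaster [(0.56, [0.6355, 0.1439, 0.0371])]
brush_coaster [(0.77, [0.6626, -0.1705, 0.0372])]
ball_coaster [(0.84, [0.6486, -0.0591, 0.0341])]
ring_coaster [(0.79, [0.6378, 0.0431, 0.0394])]
side [ 0.20786147 -0.53294297  0.75495938] [ 42.55980126  -0.77554681 -30.48641098] 567.1601431061165 [0.01949899 0.         0.         0.         0.        ]
bowl [(0.56, [0.6239, 0.1717, 0.0614])]
brush [(0.97, [0.6318, -0.1653, 0.0732]), (0.71, [0.6248, 0.0545, 0.0321])]
ball_center [(0.56, [0.6306, -0.0571, 0.0731]), (0.15, [0.622, -0.0628, 0.0315])]
tagrin
[... 527 characters left out ...]
38372175] [-1.58285533e+01 -6.61018171e-03  1.79990482e+02] 370.8082416798315 [-0.00291329  0.          0.          0.          0.        ]
bowl [(0.77, [0.6249, 0.1586, 0.041])]
brush [(0.71, [0.6452, -0.1525, 0.0741])]
ball_center [(0.6, [0.6368, -0.0474, 0.0687])]
tagring [(0.74, [0.6411, 0.0534, 0.048])]
old_tier [(0.84, [0.6428, -0.0491, 0.0359])]
new_tier [(0.78, [0.4331, -0.0595, 0.0331])]
bowl_coaster [(0.92, [0.6509, 0.1625, 0.0362]), (0.47, [0.6312, -0.0533, 0.0363])]
brush_coaster [(0.67, [0.6462, -0.131, 0.0329]), (0.29, [0.6425, 0.0512, 0.0493])]
ball_coaster [(0.63, [0.6313, -0.0534, 0.0372])]
ring_coaster [(0.92, [0.6313, 0.0587, 0.038]), (0.4, [0.6452, -0.1522, 0.0756])]
1.65
```

View pics/side0.png

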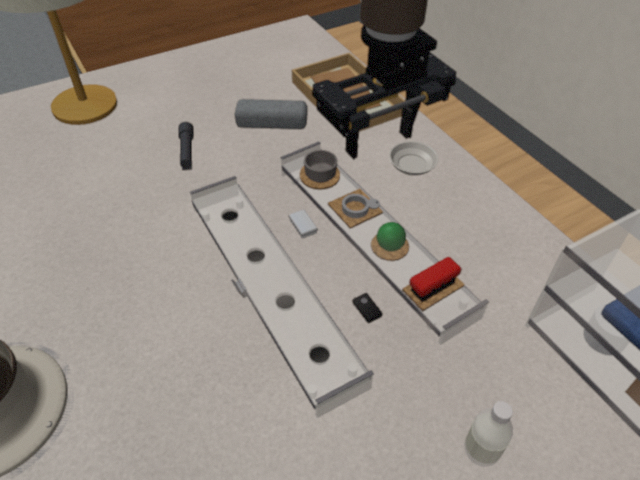

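View pics/wrist0.png

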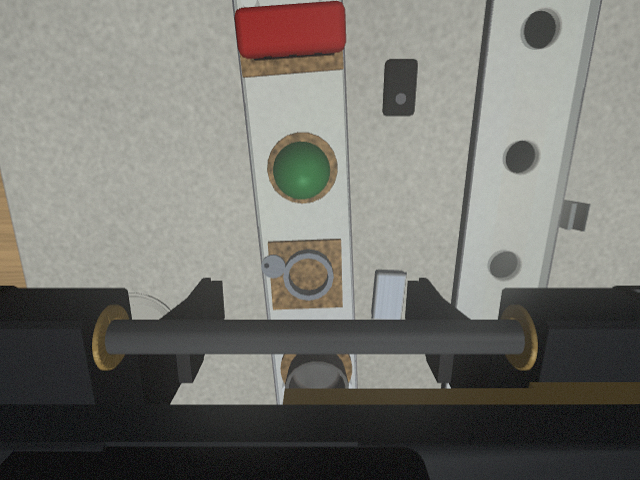

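Side view: new tier is nearer (seats at about (230,215), (256,255), (285,300), (319,353)). Far row from the left: bowl (320,168), ring (357,205), ball (391,238), brush (435,280). The wrist view agrees. Next I fit the known shapes to the traced masks, and the seats as dark blobs.

```bash
cat > h.py <<'E'
import numpy as np, cv2
from scipy.spatial.transform import Rotation as R
from scipy.optimize import minimize
from workcell import env
def cam(f):
    Rc=R.from_euler('xyz',f['orientation'],degrees=True).as_matrix()@np.diag([1,-1,-1])
    K=np.array([[f['fx'],0,f['cx']],[0,f['fy'],f['cy']],[0,0,1]]);return Rc,np.array(f['position']),K,np.array(f['D'])
def proj(f,P):
    Rc,p,K,D=cam(f); return cv2.projectPoints(((np.atleast_2d(P)-p)@Rc).astype(float),np.zeros(3),np.zeros(3),K,D)[0][:,0]
def back(f,uv,z):
    Rc,p,K,D=cam(f); q=cv2.undistortPoints(np.array(uv,float).reshape(-1,1,2),K,D)[:,0]
    d=np.c_[q,np.ones(len(q))]@Rc.T; return p+d*((z-p[2])/d[:,2])[:,None]
a=np.linspace(0,2*np.pi,48)
def circ(r,z,cx=0): return np.c_[cx+r*np.cos(a),r*np.sin(a),0*a+z]
def box(x,y,z): return np.array([[sx*x/2,sy*y/2,z] for sx in(-1,1) for sy in(-1,1)])
S={'bowl':[np.r_[circ(.023,0),circ(.030,.008),circ(.032,.036)]],
 'brush':[np.r_[box(.084,.034,.018),box(.084,.034,.038)],np.r_[box(.068,.028,0),box(.068,.028,.02)]],
 'ball_center':[np.concatenate([circ(.025*np.cos(t),.025*np.sin(t)) for t in np.linspace(-1.57,1.57,15)])],
 'tagring':[np.r_[circ(.024,0),circ(.024,.014)],np.r_[circ(.012,.0,.0355),circ(.012,.003,.0355)]]}
def sil(f,name,x,y,z,yaw):
    m=np.zeros((960,1280),np.uint8); Rz=R.from_euler('z',yaw).as_matrix()
    for h in S[name]:
        uv=proj(f,h@Rz.T+[x,y,z]); c=cv2.convexHull((uv*2+.5).astype(np.float32))
        cv2.fillConvexPoly(m,np.round(c*16).astype(np.int32),1,shift=4)
    return m>0
def fit(views,name,x0,z):
    T=[]
    for f,m in views:
        c,_=cv2.findContours(m.astype(np.uint8),cv2.RETR_EXTERNAL,cv2.CHAIN_APPROX_NONE)
        k=np.zeros((480,640),np.uint8);cv2.drawContours(k,c,-1,1,-1)
        T.append((f,cv2.resize(k,(1280,960),interpolation=cv2.INTER_NEAREST)>0))
    def ious(q):
        return [ (s&k).sum()/max(1,(s|k).sum()) for f,k in T for s in [sil(f,name,q[0],q[1],z,q[2]*10)]]
    r=minimize(lambda q:-np.mean(ious(q)),[x0[0],x0[1],x0[2]/10],method='Nelder-Mead',options=dict(initial_simplex=np.array([x0[0],x0[1],x0[2]/10])+np.array([[0,0,0],[.012,0,0],[0,.012,0],[0,0,.02]]),xatol=2e-4,fatol=1e-4))
    return r.x*[1,1,10],np.round(ious(r.x),2)
E
python3 - <<'E'
from h import *
X={'bowl':((.63,.16,0),.036),'brush':((.64,-.16,0),.036),'ball_center':((.636,-.053,0),.056),'tagring':((.628,.054,0),.036)}
fr={n:env.grab_frame(n) for n in("side","scene","wrist")}
for t,(x0,z) in X.items():
    V=[]
    for n in(("side","scene","wrist") if t in('ball_center','brush') else ("side","scene")):
        r=env.trace(fr[n],t)
        if r: V.append((fr[n],r[0]['mask'])); print(t,n,round(r[0]['score'],2),r[0]['mask'].sum(), np.argwhere(r[0]['mask']).mean(0).round())
    for v in V:
        q,i=fit([v],t,x0,z); print('  ',q.round(4),i)
    q,i=fit(V,t,x0,z); print(t,q.round(4),np.degrees(q[2]).round(1),i)
g={'side':[(230,215),(256,255),(285,300),(319,353)],'wrist':[(540,29),(520,157),(503,265)]}
for n,L in g.items():
    im=cv2.cvtColor(fr[n]['image'],cv2.COLOR_BGR2GRAY); 
    for u,v in L:
        w=im[v-22 if v>22 else 0:v+23,u-24:u+24]; b=(w<110).astype(np.uint8)
        k,l,st,c=cv2.connectedComponentsWithStats(b); j=l[min(22,v),24]; uv=c[j]+[u-24,max(0,v-22)]
        print(n,uv.round(1),st[j],back(fr[n],uv,.03)[0].round(4))
f=fr['scene']; cv2.imwrite('pics/scene1.png',f['image'])
E
```

```text
bowl side 0.59 892 [166. 320.]
bowl scene 0.8 1336 [197. 406.]
   [ 0.6219  0.1668 -0.0529] [0.92]
   [0.6232 0.1642 0.0526] [0.95]
bowl [0.6228 0.1649 0.0527] 3.0 [0.91 0.95]
brush side 0.9 1338 [278. 435.]
brush scene 0.58 3078 [351. 317.]
brush wrist 0.71 5881 [ 30. 291.]
   [ 0.64   -0.1559  0.1231] [0.88]
   [ 0.6443 -0.1552  0.0816] [0.9]
   [ 0.6427 -0.152   0.0992] [0.93]
brush [ 0.643  -0.1536  0.092 ] 5.3 [0.87 0.88 0.9 ]
ball_center side 0.7 698 [237. 391.]
ball_center scene 0.84 1342 [287. 355.]
ball_center wrist 0.58 2579 [171. 301.]
   [ 0.635  -0.0463  0.0768] [0.95]
   [ 0.6375 -0.0457  0.1462] [0.96]
   [ 0.6365 -0.0445  0.0364] [0.96]
ball_center [ 0.6362 -0.0449  0.0642] 3.7 [0.91 0.93 0.96]
tagring side 0.64 544 [205. 358.]
tagring scene 0.95 961 [250. 386.]
   [ 0.6295  0.0563 -0.2225] [0.95]
   [ 0.6317  0.0561 -0.2127] [0.95]
tagring [ 0.6312  0.0563 -0.2226] -12.8 [0.92 0.94]
side [229.5 215.4] [ 16  18  16  10 131] [0.4304 0.1564 0.03  ]
side [255.4 255.5] [ 15  17  18  12 157] [0.4293 0.0492 0.03  ]
side [285.1 301.4] [ 16  17  18  14 186] [ 0.4284 -0.0586  0.03  ]
side [318.9 354.1] [ 14  15  21  17 267] [ 0.4273 -0.1656  0.03  ]
wrist [539.9  29.1] [  8   4  36  38 988] [ 0.4322 -0.162   0.03  ]
wrist [520.  156.5] [ 10   6  30  32 742] [ 0.4334 -0.0557  0.03  ]
wrist [503.2 264.4] [ 11   9  27  26 546] [0.4343 0.0508 0.03  ]
```

View pics/scene0.png

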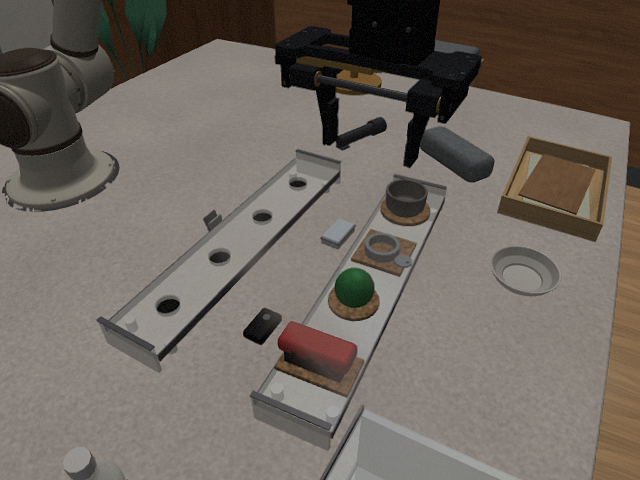

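Scene view agrees: the order is as expected and nothing blocks the gripper near either tier. Next, the bowl.

```bash
cat >> h.py <<'E'
def rot(yaw): return [-90,0,yaw]      # jaws open along Rz(yaw) y
Z=.15
def pick(x,y,z,yaw,force,opening=1.0):
    env.goto([x,y,Z-.02],rot(yaw)); env.gripper_to(opening)
    env.move_straight([x,y,z],rate=.12); env.gripper_to(0,force)
    s=env.read_state(); print('grip',s['opening']*87,s['force'].round(1),s['clock'])
    env.move_straight([x,y,Z],rate=.15); s=env.read_state(); print('held',s['opening']*87,s['force'].round(1),s['clock'])
def place(x,y,z,yaw,opening,lim=4):
    env.goto([x,y,Z],rot(yaw)); env.move_straight([x,y,z+.012],rate=.12)
    hit=env.move_straight([x,y,z-.002],rate=.03,force_limit=lim)
    s=env.read_state(); print('down',hit,s['position'].round(4),'want',z,s['force'].round(1),s['clock'])
    env.gripper_to(opening); env.move_straight([x,y,Z],rate=.15)
E
python3 - <<'E'
from h import *
f=env.grab_frame('scene'); im=cv2.cvtColor(f['image'],cv2.COLOR_BGR2GRAY)
for u,v in [(298,183),(262,216),(220,257),(168,305)]:
    b=(im[v-18:v+18,u-18:u+18]<110).astype(np.uint8); k,l,st,c=cv2.connectedComponentsWithStats(b); j=l[18,18]
    uv=c[j]+[u-18,v-18]; print(uv.round(1),st[j],back(f,uv,.03)[0].round(4))
pick(.6228,.165,.047,90,15)
env.goto([.433,.04,.2],rot(90))
f=env.grab_frame('wrist'); cv2.imwrite('pics/w1.png',f['image'])
for n in ('side','scene'):
    cv2.imwrite(f'pics/{n}2.png',env.grab_frame(n)['image'])
E
```

```text
[297.1 182.9] [  9  12  18  13 175] [0.4348 0.1547 0.03  ]
[262.  216.3] [  9  12  19  14 216] [0.4348 0.0479 0.03  ]
[219.1 256.6] [  7   9  21  18 291] [ 0.4342 -0.0599  0.03  ]
[167.4 305.2] [  6   9  24  20 382] [ 0.4333 -0.1666  0.03  ]
grip 62.67389804951296 [-0.7 -0.5  1.8] 4.75
held 63.020211588261375 [-0.3 -0.2 -1.9] 5.5833
```

View pics/w1.png

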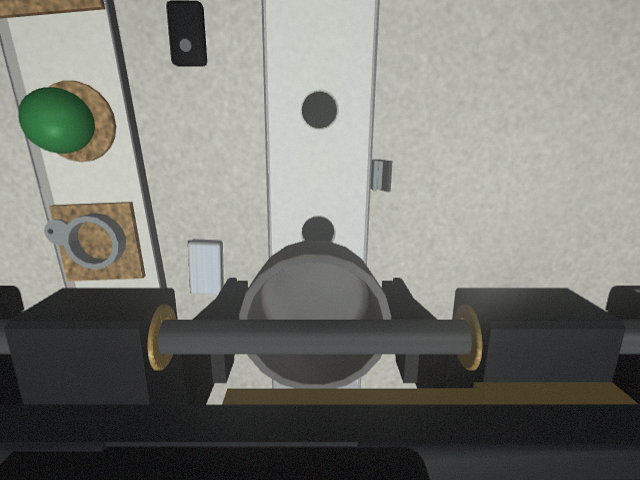

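Bowl is held (rim ellipse centred near (315,320)). The seat at (319,109) lies almost straight along the tool's x. I'll check the bowl's place in the grip, then set it down.

```bash
python3 - <<'E'
from h import *
f=env.grab_frame('wrist'); im=cv2.cvtColor(f['image'],cv2.COLOR_BGR2GRAY)
b=(im[80:140,285:355]<110).astype(np.uint8); k,l,st,c=cv2.connectedComponentsWithStats(b); j=l[29,34]
print('seat',back(f,c[j]+[285,80],.03)[0].round(4), 'state',env.read_state()['position'].round(4))
print('rim front/back',back(f,[(315,254),(315,388),(240,318),(390,318)],.225).round(4))
place(.4325,-.1645,.041,90,.85)
env.goto([.631,.0563,.15],rot(-12.8))
f=env.grab_frame('wrist'); cv2.imwrite('pics/w2.png',f['image'])
f=env.grab_frame('scene'); cv2.imwrite('pics/scene3.png',f['image'])
for n in('scene','side'):
    f=env.grab_frame(n); r=env.trace(f,'bowl'); 
    if r: print(n,fit([(f,r[0]['mask'])],'bowl',(.4325,-.164,0),.03))
print(env.read_state()['clock'])
E
```

```text
seat [ 0.4306 -0.055   0.03  ] state [0.4339 0.0406 0.1994]
rim front/back [[0.434  0.0103 0.225 ]
 [0.434  0.0706 0.225 ]
 [0.4643 0.0374 0.225 ]
 [0.4037 0.0374 0.225 ]]
down True [ 0.4327 -0.1646  0.0409] want 0.041 [ 1.1 -0.1  2.8] 8.95
scene (array([ 0.43311995, -0.16370493,  0.1872119 ]), array([0.94]))
side (array([ 0.43103224, -0.16384579,  0.06794909]), array([0.94]))
12.5333
```

View pics/w2.png

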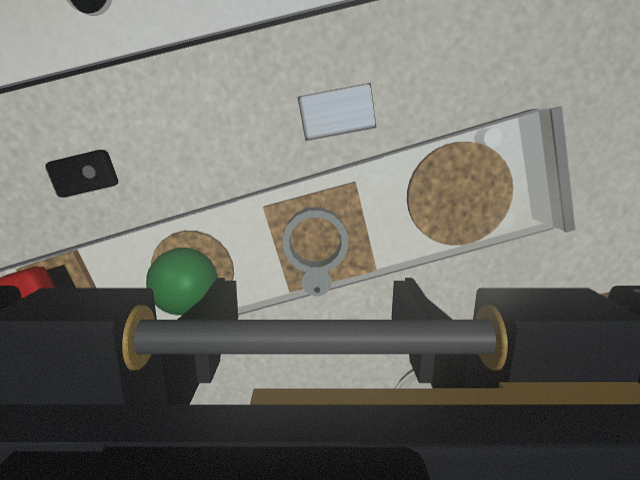

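View pics/scene3.png

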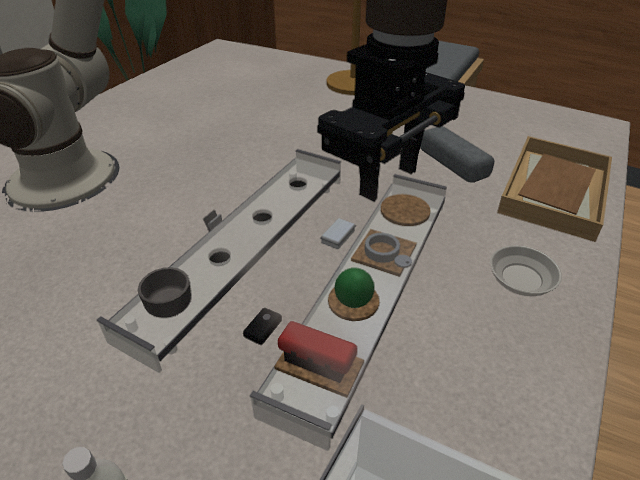

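Bowl stands in the right-end seat, measured within about 2 mm in both outside cameras. The wrist view shows the ring under the open jaws with the tag away from the robot, so I'll do ring then ball.

```bash
python3 - <<'E'
from h import *
pick(.631,.0563,.0375,-12.8,20)
place(.4325,-.058,.0315,0,.8)
pick(.6364,-.0449,.042,90,15)
f=env.grab_frame('scene'); cv2.imwrite('pics/scene4.png',f['image'])
for n in('scene','side'):
    f=env.grab_frame(n); r=env.trace(f,'tagring'); 
    if r: print(n,fit([(f,r[0]['mask'])],'tagring',(.4325,-.058,0),.03))
E
```

```text
grip 47.603581009675494 [-0.5 -0.1  1.4] 15.025
held 47.6804962719268 [-0.3  0.6 -0.3] 15.925
down True [ 0.4326 -0.0579  0.0313] want 0.0315 [0.6 0.5 3.1] 18.3083
grip 49.19296000402388 [0.9 0.3 0.6] 23.6667
held 48.84755599938286 [-0.1 -0.1 -0.4] 24.5333
scene (array([ 0.43332963, -0.05833598,  0.012584  ]), array([0.96]))
side (array([ 0.43132158, -0.05789975,  0.029745  ]), array([0.96]))
```

View pics/scene4.png

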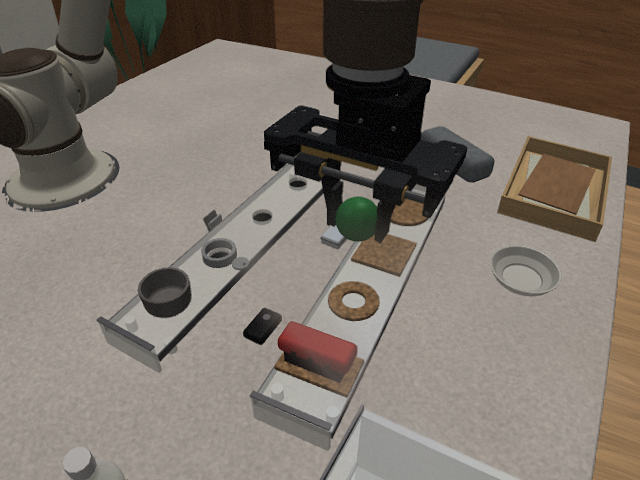

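Ring is on its seat (both cameras within about 1 mm of target), and the ball is held. Now I'll place the ball and then the brush.

```bash
python3 - <<'E'
from h import *
place(.4325,.050,.0356,90,.8,3)
pick(.643,-.1545,.050,5.3,20,.8)
for n in('scene','side'):
    f=env.grab_frame(n); r=env.trace(f,'ball_center'); 
    if r: print(n,fit([(f,r[0]['mask'])],'ball_center',(.4325,.05,0),.0496))
place(.4325,.158,.044,0,.65)
env.goto([.60,0,.30],rot(90))
for n in('scene','side'):
    f=env.grab_frame(n); cv2.imwrite(f'pics/{n}5.png',f['image'])
    for t,y,z in(('bowl',-.164,.03),('tagring',-.058,.03),('ball_center',.05,.0496),('brush',.158,.03)):
        r=env.trace(f,t)
        if r: print(n,t,*fit([(f,r[0]['mask'])],t,(.4325,y,0),z))
print(env.read_state()['clock'])
E
```

```text
down True [0.4329 0.0505 0.0367] want 0.0356 [0.  1.3 3.7] 27.0917
grip 34.03214210288548 [-0.6  1.2  1.1] 31.55
held 33.93452163373586 [-0.1 -0.5 -0.3] 32.3667
scene (array([0.42107604, 0.05229157, 0.32298212]), array([0.36]))
side (array([0.43043987, 0.05232759, 0.16442013]), array([0.9]))
down True [0.4326 0.1581 0.0438] want 0.044 [ 0.1 -0.7  2.3] 35.3417
scene bowl [ 0.43459638 -0.16446896  0.04744669] [0.97]
scene tagring [ 0.43324614 -0.05865131  0.04029843] [0.97]
scene ball_center [0.43168983 0.05155171 0.07988793] [0.96]
side bowl [ 0.43176426 -0.1631729   0.10679677] [0.95]
side tagring [ 0.43169626 -0.05795345  0.05576637] [0.96]
side ball_center [0.43087645 0.05271121 0.10401111] [0.95]
side brush [0.43211613 0.15658942 0.00236536] [0.9]
39.1667
```

View pics/scene5.png

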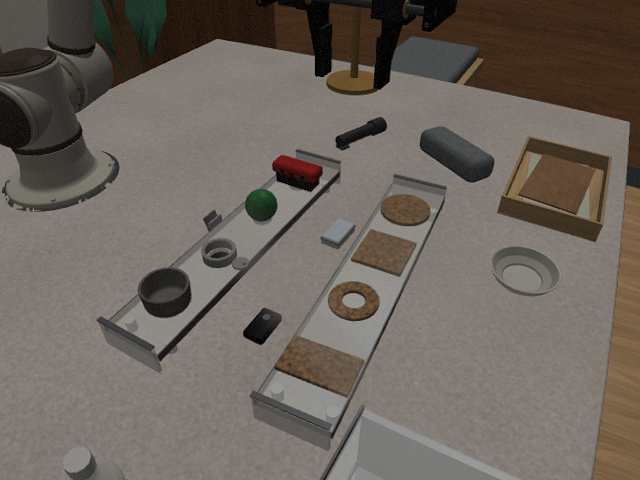

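View pics/side5.png

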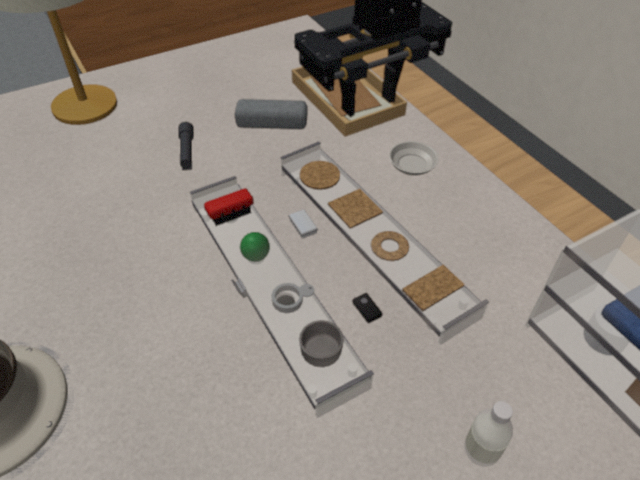

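All four are in place and upright. Fits suggest the brush is perhaps 2–4 mm off relative to the seated ball, so I'll take one view from above before deciding whether to adjust it.

```bash
python3 - <<'E'
from h import *
env.goto([.45,.22,.32],rot(90))
f=env.grab_frame('wrist'); cv2.imwrite('pics/w6.png',f['image'])
V={}
for t,y,z in(('tagring',-.058,.03),('ball_center',.05,.0496),('brush',.158,.03)):
    r=env.trace(f,t)
    if r: print(t,*fit([(f,r[0]['mask'])],t,(.4325,y,0),z))
print(env.read_state()['clock'])
E
```

```text
ball_center [0.43148761 0.05359668 0.09643377] [0.96]
brush [ 0.4332199   0.15899051 -0.01685454] [0.94]
40.4083
```

View pics/w6.png

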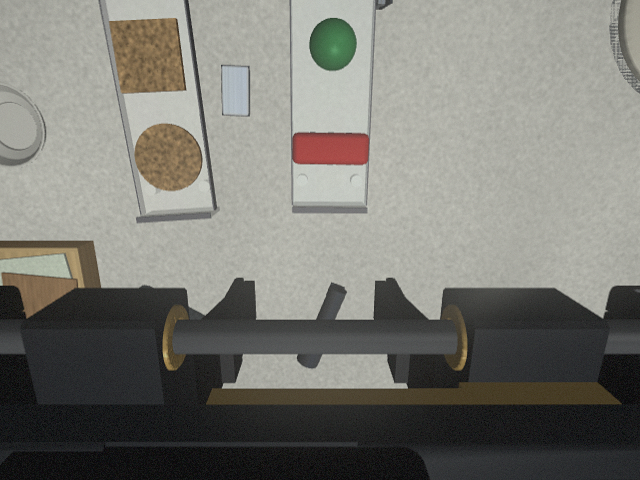

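```bash
python3 - <<'E'
from h import *
env.goto([.4325,.03,.25],rot(90))
f=env.grab_frame('wrist')['image'][90:280,230:420]
a=cv2.imread('pics/scene5.png')[225:285,185:265]
cv2.imwrite('pics/c7.png',np.hstack([cv2.resize(f,(400,400)),cv2.resize(a,(400,400))]))
E
```

```text
(no output)
```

View pics/c7.png

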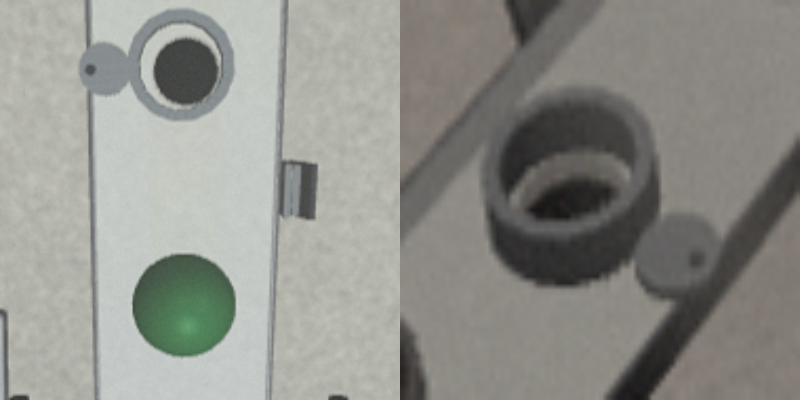

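The crop shows the seat inside the ring's opening, but offset about 2–3 mm toward the ball and about 1 mm toward the robot. With time to spare, I'll shift the ring and brush by that much and hand in.

```bash
python3 - <<'E'
from h import *
for y,z,o in((-.058,.0318,.8),(.158,.044,.65)):
    env.goto([.4325,y,.13],rot(0)); env.gripper_to(o)
    env.move_straight([.4325,y,z],rate=.1); env.gripper_to(0,20)
    env.move_straight([.4325,y,z+.005],rate=.05)
    env.move_straight([.4313,y+.0025,z+.005],rate=.03)
    h=env.move_straight([.4313,y+.0025,z-.002],rate=.03,force_limit=4)
    s=env.read_state(); print(h,s['position'].round(4),s['opening']*87,s['force'].round(1))
    env.gripper_to(o); env.move_straight([.4313,y+.0025,.15],rate=.12)
env.goto([.4325,.03,.25],rot(90)); w=env.grab_frame('wrist')['image'][90:280,230:420]
env.goto([.60,0,.30],rot(90))
for n in('scene','side'):
    f=env.grab_frame(n)
    for t,y,z in(('bowl',-.164,.03),('tagring',-.055,.03),('ball_center',.05,.0496),('brush',.160,.03)):
        r=env.trace(f,t)
        if r: q,i=fit([(f,r[0]['mask'])],t,(.4325,y,0),z); print(n,t,q.round(4),i)
    if n=='scene': a=f['image'][130:330,90:350]
cv2.imwrite('pics/c8.png',np.hstack([cv2.resize(w,(300,300)),cv2.resize(a,(390,300))]))
print(env.read_state()['clock'])
E
```

```text
True [ 0.4319 -0.0553  0.0316] 47.49689750360329 [ 0.6 -0.3  1.6]
True [0.4318 0.1609 0.0438] 33.815565165277036 [ 1.6 -1.2  1.5]
scene bowl [ 0.4337 -0.1635  0.0841] [0.93]
scene tagring [ 0.4327 -0.0558  0.0461] [0.96]
scene ball_center [0.432  0.0517 0.1381] [0.97]
scene brush [ 0.4339  0.1581 -0.2161] [0.82]
side bowl [ 0.4315 -0.1631  0.1526] [0.96]
side tagring [ 0.4309 -0.0556  0.0575] [0.94]
side ball_center [0.4325 0.05   0.    ] [0.]
side brush [ 0.4302  0.1583 -0.0659] [0.89]
55.725
```

View pics/c8.png

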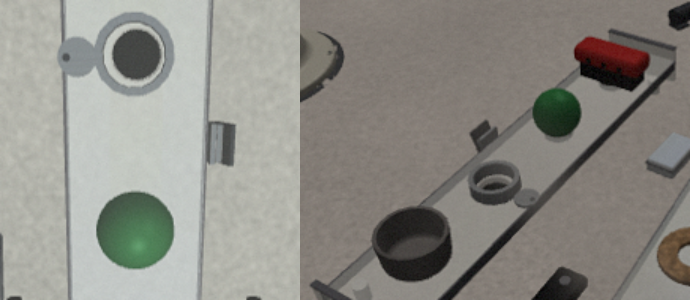

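The ring is now concentric with its seat. Ball, bowl and brush stand properly, and the brush is parallel to the end cheek. The ball's 0-overlap fit in the side view is a bad mask. Handing in.

```bash
python3 -c "
from workcell import env
env.close_job()"
```

```text
the job is handed in; nothing more can be done
```

I moved all four things to the new tier in reverse order and handed the job in at about 56 s of the 88 s. From the robot's left the row now reads brush, ball, ring, bowl. The bowl was lowered slowly until a light touch stopped it.

After a first check I lifted and shifted the ring and the brush by about 2.5 mm.

**Last checks:**
- **Ring:** the view from above shows the seat concentric inside the band.
- **Ball:** it reads the same place in the scene camera before and after the shift, which fits it sitting in its seat.
- **Bowl:** it measures about 215 mm from the ball in the scene camera, against 216 mm nominal.
- **Brush:** it reads about 106 mm from the ball in the scene camera, against 108 mm nominal, so it may be about 2 mm off centre.

**Checks that failed or disagreed:**
- The last side-camera fit of the ball failed because the mask was wrong.
- The last brush angle fits were poor, at -12° in the scene camera (low overlap) and -4° in the side camera. The fit from above before the shift gave -1°. The gripper was square to the tier when it set the brush down, and the picture shows it parallel to the end cheek.
- The cameras differ from each other by about 2 mm.

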